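Slide the camera carriage onto the copying rail and clamp it at the stop

TASK

Set up the negative-copying rail: pick up the small camera on its carriage, slide the carriage onto the dovetail rail from the rail's open, bevelled end (lens towards the light panel), and run it gently along until it is right up against the steel stop. Then turn the ball-ended arm of the side clamp knob down until the clamp is firmly tight, without forcing it, and let go. Do not jam or bang the carriage, and leave the negative holder and the things lying around alone.

Things in the scene. Friction and masses are not known exactly. Their poses are not given: they have to be found in the camera images.
- rail: copying rail fixed on the bench. Black baseboard 80 x 316 x 12 mm, 26 mm wide web, and on it an aluminium dovetail head 320 mm long (y -160 to 160): flat top 50 mm wide at z = 54, 2 mm high edges, then 45 degree undercut flanks in to 32 mm wide at z = 43. Origin on the bench under its middle; y runs along the rail to the open end, z up
- negative_holder: upright grey light panel with a brown glass negative across the rail's closed end, 150 mm wide, z up to 162 mm, y -161 to -136 mm in the rail frame (its origin and axes are the rail's). Not to be touched
- stop: steel stop collar fixed astride the rail, 60 mm wide (x), 14 mm thick, z up to 68 mm. Origin at bench height under its contact face; y points along the rail to the open end. The face that the carriage meets is the plane y = 0, from z = 54 to 64 mm
- stop_face (a point): centre of the stop's contact face, 60 mm over the bench
- carriage: loose camera carriage, 0.5 to 0.7 kg. Aluminium plate 76 (x) x 60 (y -30 to 30) mm, z 24 to 36, side cheeks down to z = 0 at x = 31 to 38 and -31 to -38, with undercut dovetail lips inside, z 0 to 22. Black camera on top. Origin under its middle at the underside. Lens looks to -y, x lies across the rail, z up. Seated: origin 30 mm over the bench, x within 4 mm of the rail's, axes parallel
- camera_grip (a point): centre of the black camera body, (0, 6, 56) mm in the carriage frame, axes as the carriage's. The body is 36 (x -18 to 18) x 56 (y -22 to 34) x 40 mm (z 36 to 76): grip it here across x. The lens, 30 mm diameter, stands out from it to y = -66 at z = 56
- carriage_front (a point): middle of the carriage plate's front face, (0, -30, 30) mm in the carriage frame: the face that meets the stop
- clamp_pin: eccentric steel pin inside the carriage's -x cheek, turned up by the clamp knob against the rail's flank (origin on the knob's axis at the carriage's x = 0; hidden from view). With the clamp slack the dovetail has 1.5 to 3.5 mm of play from side to side in all (it differs from set to set), about 1 mm of lift, and slides easily (friction 0.25). Tightening draws the carriage a little to -x
- clamp_knob (a joint): turn of the clamp knob, rad: 0 slack (as found, up to 0.1), grows as it tightens, ends at 1.55. Slack it turns at about 0.3 N m (7 N at the ball) and stays where left. It bites anywhere from 0.4 to 1.1 (the arm is set anew each time), then stiffens. Firmly tight: 0.5 to 0.65 N m while turning (11 to 14 N at the ball), 0.45 to 0.5 once the push stands still; forced above 0.75. It springs back
- knob_ball (a point): centre of the smooth black ball, 18 mm diameter, at the end of the knob's grey arm, 45 mm from its axis. At knob value q it lies at x = -49, y = -8 - 45 cos(1.0 - q), z = 14.5 + 45 sin(1.0 - q) mm in the carriage frame: at 0 the arm leans up and to the lens side, and it tightens as the ball goes over and down. Below it all is free down to the bench
- loupe: black stand magnifier, 42 mm diameter, 46 mm high, origin under it; to be left alone
- plate_box: grey and brown cardboard plate box, 134 x 184 x 42 mm, origin under it; to be left alone
- lens_cap: black lens cap, 38 mm diameter, 10 mm high, origin under it; to be left alone
- weight: brass paper weight, 48 mm diameter, 46 mm high, origin under it; to be left alone
- rail_end (a point): middle of the rail's top at the tip of its open end, (0, 160, 54) mm in the rail frame, axes as the rail's. The last 12 mm of the head are bevelled: at the tip it is 3 mm narrower on each side and its top 1.5 mm lower. Nothing stands on the bench for 70 mm beyond it
- knob_axis (a point): point on the clamp knob's axis, (-45, -8, 14.5) mm in the carriage frame; the axis lies along the carriage's x. Grey hub 24 mm diameter, x -39 to -51 mm
Things that resemble listed ones, but are neither listed nor needed, are in the scene too. Of the things like the carriage, leave any that is red; of the rest the smaller one is meant.

How it is judged:
By the outcome, as a careful person would: the job done as asked, in the order asked, and still so for the second after the job is handed in, with the robot touching nothing.
It also fails if it takes over 72 s, if anything falls off the work surface, if the arm or the gripper's body presses on something with over 40 N, if the wrist force passes 120 N, or if a joint passes its speed limit or range.

ROBOT

A 6-joint arm with a two-finger parallel gripper is mounted at the origin on the work surface. World frame = base frame: x ahead of the robot, y to its left, z up, the work surface at z = 0. Lengths are in m, angles in degrees, forces in N, time in s.
With the tool pointing down it reaches from about 0.375 to 0.75 m from the base axis. Payload 9 kg.
Tool frame: the origin (TCP) lies where the fingers leave the gripper's body, on its centre line; the fingertips stand 73 mm ahead of it and the grasp point (between the pads) lies 54 mm ahead of it (robot.tip_reach is the distance from the TCP to the fingertips, in m); z points along the fingers, y is the line along which they close (so a half turn about z gives the same grasp; the last joint's range is limited). The gripper opens to 85 mm and grips with 20 to 120 N. Pads are 22 mm wide; open, the fingers measure 114 mm over their backs; the gripper's body (76 mm by 85 mm) begins 54 mm behind the grasp point. The pads swing forward as they close: fully open they stand 13 mm farther back than shut.
Start: joints at [63.272, 5.964, 5.575, 89.605, 0, 77.527], TCP at [0.148, 0.582, 0.304] pointing down, gripper open.
Joint ranges: [-171.21, 171.21], [-48.23, 106.86], [-62.78, 66.21], [-105.2, 120.99], [-86.42, 89.51], [-180, 180]. Speed limits (degrees/s): [127.2, 127.2, 147.25, 180, 180, 180].

INTERFACE

Orientations are given as [roll, pitch, yaw] about the fixed x, y, z axes, in that order (R = Rz(yaw) Ry(pitch) Rx(roll)).
In Python, from plant import robot gives the robot as it stands. Calls block until the motion is done:
- robot.move_pose(position, orientation): joint-space move of the TCP to a pose.
- robot.line_to(position, vel=0.15, rotation=None, guard=None): straight line of the TCP; rotation=None keeps the orientation; vel is the mean speed in m/s. With guard (N) it stops when the force on the tool has changed by that much, and returns True; else False.
- robot.goto_joints(angles): joint-space move.
- robot.set_gripper(opening): finger opening in m; the grip force is fixed at half the most; returns when the fingers have stopped.
- robot.pause(seconds).
- robot.ik(position, orientation): joint angles nearest the present ones, or None.
- robot.observe(): the state.
- robot.grab_frame(name): name is "scene" or "top" or "wrist"; returns the picture (400x640x3 uint8, blue, green, red); there is no depth.
- robot.get_calibration(name): a dict with "vertical_fov" (degrees; the focal length in pixels is half the picture's height over the tangent of half this angle, whatever the lens; pixels are square), "cx", "cy" (the principal point, pixels), "rvec" (rotation vector, rad) and "tvec" (3), from world to camera coordinates, as OpenCV has them. Camera axes: x right, y down, z forward; pixel columns grow to the right and rows downward; lengths in m; the calibration is good to about 2 mm. A picture is of the moment at which its call begins: read the wrist's pose just before it. get_calibration takes no time and is no camera call; for the wrist camera it gives the pose at the moment of the call.
A pose or a line that the arm cannot do raises robot.IKError and nothing moves.
- robot.job_done(): hands the job in; it is judged then, once.
The state is a dict: "time": time; "q": joint angles; "qvel": joint speeds; "joint_torque": joint torques, N m; "tool_pos": TCP position; "tcp_rot": TCP orientation; "ft_force": force on the tool from outside, world axes, zero at the start; "torque": the same for the moment, N m; "gripper_width": finger opening in m; "gripper_force": force on a finger pad.
Only numpy, scipy, OpenCV 4.12 (cv2) and the standard library are available. Lean on these libraries where they do the work, as an engineer would, in place of code of your own. Each camera call takes 0.05 s, during which the arm holds its last target. There are 200 camera calls.

## Working session

There is one attempt and no reset: what is moved stays moved. The work goes in short steps, each a Python script; the robot and the scene stay as the last script left them, time stands still between calls to the robot, and variables do not carry over. Pictures are saved under pics/ and viewed, at most 10 in all, crops included, and the job is handed in when it is done.

```bash
mkdir -p pics; python3 - <<'E'
from plant import robot
import cv2
for n in ("scene","top"):
    im=robot.grab_frame(n); cv2.imwrite(f"pics/{n}0.png",im)
    c=robot.get_calibration(n); print(n,c)
o=robot.observe(); print(o["time"],o["tool_pos"],o["tcp_rot"],o["ft_force"])
E
```

```text
scene {'vertical_fov': 56.18478255725391, 'cx': 320.8807953722483, 'cy': 202.4477581876668, 'rvec': array([ 2.25750033,  0.66172689, -0.27498566]), 'tvec': array([-0.51640367, -0.11868269,  1.05571778])}
top {'vertical_fov': 43.288802421380154, 'cx': 328.20440418692516, 'cy': 192.86647234470834, 'rvec': array([ 2.15315557, -2.18949843,  0.09611463]), 'tvec': array([0.08297902, 0.58052683, 1.20956018])}
0.1 [0.14761824 0.58131929 0.30317746] [-1.79929653e+02 -1.55902761e-02  1.65746263e+02] [ 0.33131284 -0.21856041  0.31533336]
```

View pics/top0.png

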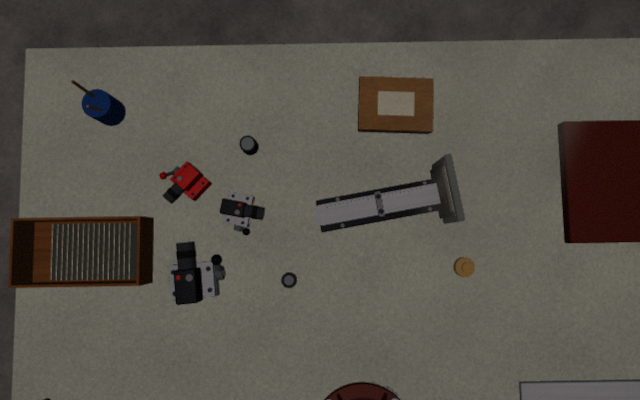

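View pics/scene0.png

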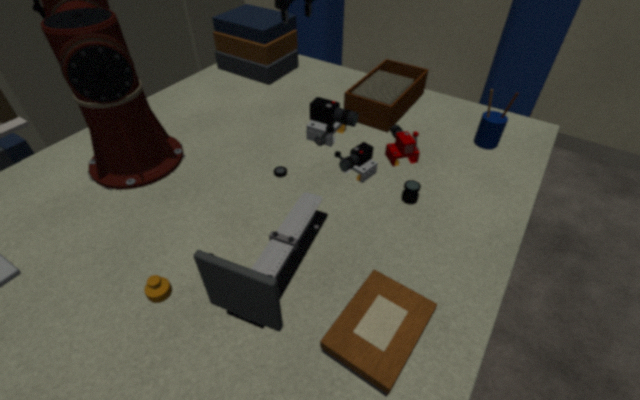

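The top view shows the target carriage at (240,210), lens to the right. The big one is at (195,280) and the red one at (187,182). The rail runs from its open end at (318,215) to the holder at (448,190), with the stop at about (380,203).

```bash
cat > h.py <<'E'
import numpy as np, cv2
from plant import robot
def cam(name,c=None):
    c=c or robot.get_calibration(name); f=200/np.tan(np.radians(c["vertical_fov"])/2)
    return np.array([[f,0,c["cx"]],[0,f,c["cy"]],[0,0,1]]),cv2.Rodrigues(np.array(c["rvec"]))[0],np.array(c["tvec"]).reshape(3)
def back(C,uv,z):
    K,R,t=C; d=R.T@np.linalg.solve(K,[uv[0],uv[1],1]); o=-R.T@t
    return o+d*(z-o[2])/d[2]
def proj(C,P):
    K,R,t=C; p=(K@(R@np.atleast_2d(P).T+t[:,None])).T; return p[:,:2]/p[:,2:]
def Rz(a): a=np.radians(a); return np.array([[np.cos(a),-np.sin(a),0],[np.sin(a),np.cos(a),0],[0,0,1]])
def crop(im,x0,y0,x1,y1,s,fn):
    cv2.imwrite(fn,cv2.resize(np.clip(im[y0:y1,x0:x1].astype(float)*1.6,0,255).astype(np.uint8),None,fx=s,fy=s,interpolation=cv2.INTER_CUBIC))
E
python3 - <<'E'
from h import *
C=cam("top"); print(-C[1].T@C[2])
for n,uv,z in (("tip",(318,215),.054),("stop",(379,204),.064),("holder",(447,190),.1),("camera",(236,210),.076),("lens end",(263,212),.056),("ball",(246,231),.06),("big",(195,280),.05),("cap",(289,280),.01),("loupe",(249,145),.046),("red",(187,182),.05)): print(n,back(C,uv,z).round(3))
im=cv2.imread("pics/top0.png"); crop(im,210,130,470,245,3,"pics/c0.png")
E
```

```text
[0.46666349 0.06834683 1.25876393]
tip [0.527 0.098 0.054]
stop [ 0.55  -0.047  0.064]
holder [ 0.577 -0.201  0.1  ]
camera [0.54  0.291 0.076]
lens end [0.536 0.23  0.056]
ball [0.491 0.27  0.06 ]
big [0.377 0.393 0.05 ]
cap [0.371 0.173 0.01 ]
loupe [0.701 0.265 0.046]
red [0.612 0.414 0.05 ]
```

View pics/c0.png

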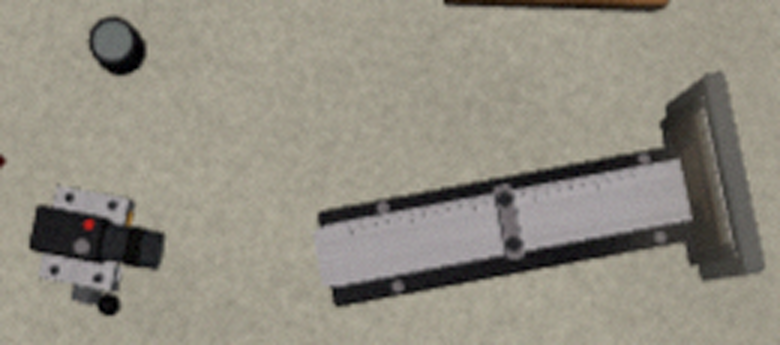

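The crop sharpens it: the carriage is yawed about -7° and the rail about +9°. The knob ball is at bottom right of the carriage, on its -x side towards the robot. Next I take wrist views over the carriage, the rail tip and the stop.

```bash
python3 - <<'E'
from h import *
import pickle
print(robot.tip_reach)
for y in (83,-97): print(y,robot.ik([.535,.285,.25],[180,0,y]))
for y in (99,-81): print(y,robot.ik([.54,.03,.25],[180,0,y]))
D={}
for k,p,y in (("car",[.535,.285,.30],83),("tip",[.53,.10,.28],99),("stop",[.55,-.03,.28],99)):
    robot.move_pose(p,[180,0,y]); robot.pause(.3)
    C=cam("wrist"); im=robot.grab_frame("wrist"); cv2.imwrite(f"pics/w_{k}.png",im); D[k]=C
    print(k,robot.observe()["tool_pos"],"cam at",-C[1].T@C[2],"axis",C[1][2])
pickle.dump(D,open("D.pkl","wb"))
a=[cv2.imread(f"pics/w_{k}.png") for k in D]
cv2.imwrite("pics/all.png",np.vstack([np.hstack([cv2.resize(i,None,fx=.62,fy=.62) for i in a[:2]]),np.hstack([cv2.resize(a[2],None,fx=.62,fy=.62)]*2)]))
print(robot.observe()["time"])
E
```

```text
0.0726
83 [ 15.69960418   6.80033546   0.8691424   84.06880694   0.
 112.69960418]
-97 [ 15.69960418   6.80033546   0.8691424   84.06880694   0.
 -67.30039582]
99 [-10.68490219  -4.61801323 -10.68172063  83.9362926    0.
  70.31509781]
-81 [ -10.68490219   -4.61801323  -10.68172063   83.9362926     0.
 -109.68490219]
car [0.53479828 0.28534187 0.30002048] cam at [0.54374543 0.35674308 0.37049875] axis [-0.03378994 -0.27873939 -0.95977216]
tip [0.53004567 0.10072817 0.28002749] cam at [0.51928766 0.17182688 0.35052207] axis [ 0.04410981 -0.2772701  -0.95977894]
stop [ 0.55001247 -0.02923922  0.28009664] cam at [0.53919584 0.04178658 0.35055161] axis [ 0.04424414 -0.27731643 -0.95975937]
4.2833
```

View pics/all.png

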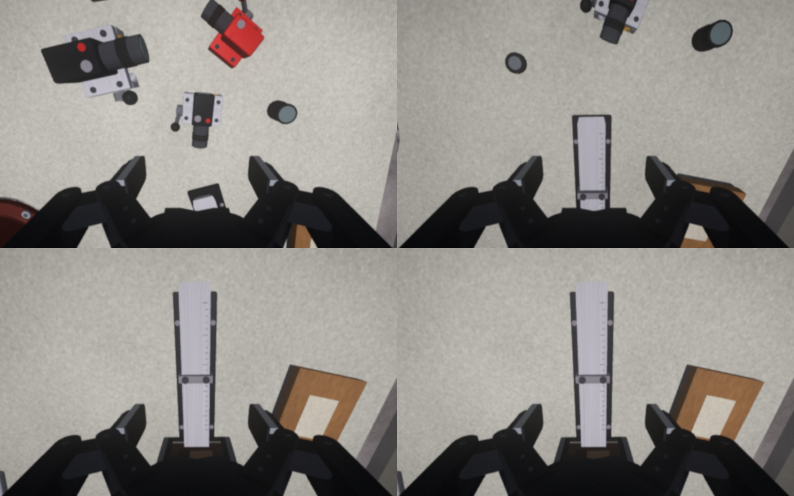

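The wrist views show the carriage at about (325,190) in full-image pixels. In the stop view, the rail head spans columns ~290–347, its tip is near row 55 and the stop near row 213. I'll fit the edges numerically and view zoomed crops.

```bash
python3 - <<'E'
from h import *
import pickle
D=pickle.load(open("D.pkl","rb"))
def fit(k,rows):
    C=D[k]; g=cv2.GaussianBlur(cv2.cvtColor(cv2.imread(f"pics/w_{k}.png"),cv2.COLOR_BGR2GRAY),(3,3),0).astype(float)
    L=[];Rr=[]
    for r in rows:
        d=np.diff(g[r]); 
        def sub(i,s):
            w=s*d[i-2:i+3]; w=np.clip(w,0,None); return i+.5+(w*np.arange(-2,3)).sum()/w.sum()
        l=270+np.argmax(d[270:315]); rr=325+np.argmin(d[325:365])
        L.append(back(C,(sub(l,1),r),.053)[:2]); Rr.append(back(C,(sub(rr,-1),r),.053)[:2])
    out=[]
    for P in (L,Rr):
        P=np.array(P); vx,vy,x0,y0=cv2.fitLine(P.astype(np.float32),cv2.DIST_HUBER,0,1e-4,1e-4).ravel()
        if vy<0: vx,vy=-vx,-vy
        a=np.degrees(np.arctan2(-vx,vy)); res=((P-[x0,y0])@[vy,-vx]); out.append((a,x0,y0,np.std(res)*1e3)); 
    a=(out[0][0]+out[1][0])/2; ex=Rz(a)[:2,0]; 
    m=[np.array(o[1:3])@ex for o in out]; print(k,"yaw",[round(o[0],2) for o in out],"res mm",[round(o[3],2) for o in out],"width",m[1]-m[0],"centre x'",(m[0]+m[1])/2,"y'",[np.array(o[1:3])@Rz(a)[:2,1] for o in out])
print(D["car"][0][0,0])
fit("stop",range(85,200)); fit("tip",range(205,300))
a=cv2.imread("pics/w_stop.png")[40:240,260:390]; b=cv2.imread("pics/w_car.png")[135:255,260:390]
s=4.4
big=cv2.resize(a,None,fx=3,fy=3,interpolation=cv2.INTER_CUBIC); bb=cv2.resize(b,None,fx=3,fy=3,interpolation=cv2.INTER_CUBIC)
o=np.zeros((600,790,3),np.uint8); o[:600,:390]=big; o[:360,400:790]=bb; cv2.imwrite("pics/z.png",o)
E
```

```text
279.6287623158818
stop yaw [np.float32(9.65), np.float32(9.67)] res mm [np.float64(0.11), np.float64(0.17)] width 0.05066947602372007 centre x' 0.5352337709518511 y' [np.float64(-0.06563583127986317), np.float64(-0.07571016991271784)]
tip yaw [np.float32(9.63), np.float32(9.71)] res mm [np.float64(0.12), np.float64(0.24)] width 0.05074942570045349 centre x' 0.5352154915622973 y' [np.float64(-0.06664058386221883), np.float64(-0.047284420883063616)]
```

View pics/z.png

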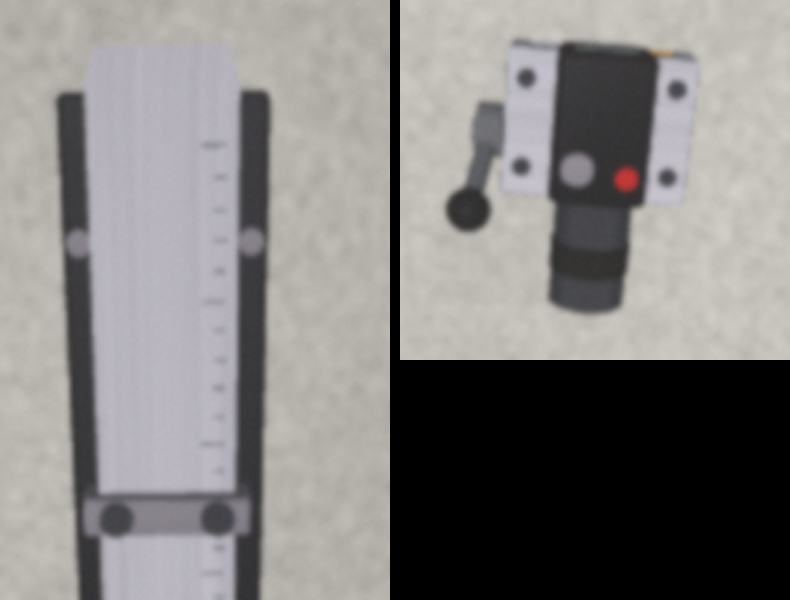

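The zoom is clear. In the stop view the tip edge is at full pixel (313.3,54.3), and the stop's contact edge is near row 204. In the carriage view the plate corners in crop pixels are (113,46), (296,57), (284,204) and (101,190), with the ball at (68,209).

```bash
python3 - <<'E'
from h import *
import pickle
D=pickle.load(open("D.pkl","rb"))
C=D["car"]
P=[back(C,(260+x/3-.33,135+y/3-.33),.036)[:2] for x,y in ((113,46),(296,57),(284,204),(101,190))]
P=np.array(P); m=P.mean(0); ex=(P[1]-P[0]+P[2]-P[3])/2; ey=(P[0]-P[3]+P[1]-P[2])/2
print("car",m,"w",np.linalg.norm(ex),"l",np.linalg.norm(ey),"yaw x",np.degrees(np.arctan2(ex[1],ex[0])),"yaw y",np.degrees(np.arctan2(-ey[0],ey[1])))
a=np.degrees(np.arctan2(ex[1],ex[0]))
b=back(C,(260+68/3,135+209/3),.0525)[:2]; print("ball in car",(Rz(-a)[:2,:2]@(b-m))*1e3)
t=[back(C,(260+x/3,135+y/3),.076)[:2] for x,y in ((160,52),(258,57),(243,205),(151,200))]; print("body top in car",[(Rz(-a)[:2,:2]@(p-m)*1e3).round(1) for p in t])
C=D["stop"]; R=Rz(-9.66)
print("tip",R@back(C,(313.2,54.2),.0525),"stop top edge",R@back(C,(315,203.7),.064),R@back(C,(315,204.5),.054))
T=cam("top"); print("holder face? tip from top",R@back(T,(317,214),.053))
E
```

```text
car [0.54641259 0.29393408] w 0.07405434177354209 l 0.05952196314299365 yaw x -10.932593238813677 yaw y -11.110171168019361
ball in car [-49.1309367  -33.95708192]
body top in car [array([-16.7,  32. ]), array([17.3, 32.6]), array([ 17.1, -21. ]), array([-16.5, -21.4])]
tip [0.53513066 0.01434839 0.0525    ] stop top edge [ 0.53510372 -0.13153914  0.064     ] [ 0.53497136 -0.13532872  0.054     ]
holder face? tip from top [0.53849692 0.0105933  0.053     ]
```

Measurements agree: plate 74×60 mm against 76×60, ball at (-49,-34) against (-49,-32), and rail width 50.7 mm. Now I grasp, lift and line up ahead of the tip.

```bash
cat >> h.py <<'E'
YR=9.66; XR=.5352; YT=.0143; YS=-.132; ZG=.112   # rail in rail-rotated coords; ZG = TCP z when carriage on bench
def car_tcp(y,z,dx=0): # TCP for carriage origin at rail-coords y, height z
    p=Rz(YR)@[XR+dx,y+.006,0]; return [p[0],p[1],ZG+z]
def st(m=""):
    o=robot.observe(); f=Rz(-YR)@o["ft_force"]; p=Rz(-YR)@o["tool_pos"]
    print(m,"t",round(o["time"],2),"p'",p.round(4),"F'",f.round(1),"M'",(Rz(-YR)@o["torque"]).round(2),"w",round(o["gripper_width"],4)); return p,f
E
python3 - <<'E'
from h import *
m=np.array([.5464,.2939,0])+Rz(-11)@[0,.006,0]
robot.move_pose([m[0],m[1],.19],[180,0,79])
robot.line_to([m[0],m[1],ZG],vel=.1); st("down")
robot.set_gripper(.03); st("gripped")
robot.line_to([m[0],m[1],ZG+.06],vel=.1); st("lift")
robot.move_pose(car_tcp(YT+.055,.06),[180,0,90+YR])
robot.line_to(car_tcp(YT+.055,.0304),vel=.08); robot.pause(.3); st("ready"); print(robot.observe()["tcp_rot"])
C=cam("wrist"); import pickle; pickle.dump(C,open("C2.pkl","wb")); cv2.imwrite("pics/g.png",robot.grab_frame("wrist"))
s=cv2.resize(robot.grab_frame("scene")[150:300,200:400],None,fx=2.0,fy=2.0)
o=np.zeros((600,640,3),np.uint8); o[:300,:400]=s; o[300:]=cv2.imread("pics/g.png")[50:350]; cv2.imwrite("pics/g2.png",o)
E
```

```text
down t 6.51 p' [0.5906 0.2037 0.1128] F' [ 0.7 -0.   0.6] M' [ 0.05 -0.05 -0.05] w 0.0852
gripped t 7.03 p' [0.5904 0.2037 0.1125] F' [0.8 0.4 3.5] M' [0.06 0.08 0.01] w 0.0351
lift t 7.78 p' [0.5897 0.2036 0.1713] F' [ 0.8  0.6 -4.7] M' [-0.   -0.03  0.02] w 0.0352
ready t 9.21 p' [0.5355 0.0753 0.1429] F' [ 0.1  0.1 -4.9] M' [ 0.01 -0.03 -0.07] w 0.0352
[1.79955911e+02 5.17062667e-03 9.96573824e+01]
```

View pics/g2.png

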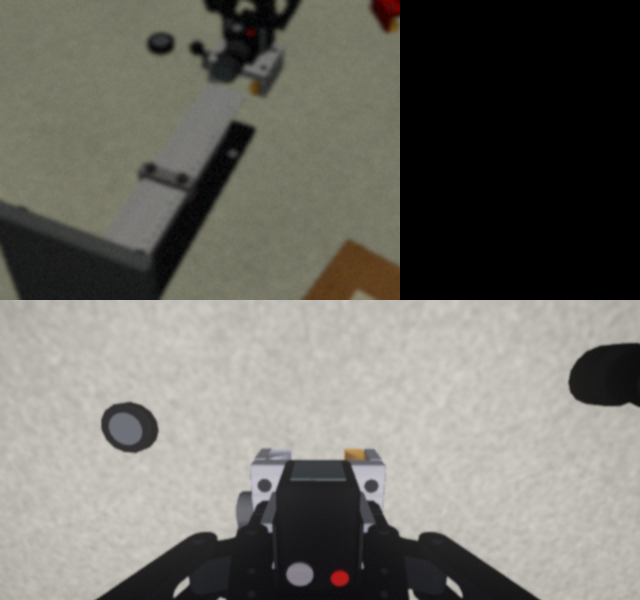

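The carriage is held squarely. The plate spans columns 250–385 in the wrist view, and it is lined up with the rail in the scene view. I start the guarded insertion.

```bash
python3 - <<'E'
from h import *
import pickle
C=pickle.load(open("C2.pkl","rb")); R=Rz(-YR)
print("plate rear edges x'",[(R@back(C,(u,215),.0664))[0].round(4) for u in (250.5,384.5)], "TCP x' .5355")
p,f0=st()
for y in (.035,.028,.022,.016,.008,0):
    hit=robot.line_to(car_tcp(YT+y,.0304),vel=.025,guard=10); p,f=st(f"{y} hit={hit}")
    if hit: break
E
```

```text
plate rear edges x' [np.float64(0.499), np.float64(0.5731)] TCP x' .5355
 t 9.31 p' [0.5354 0.0753 0.1427] F' [ 0.4  0.4 -4.4] M' [ 0.03 -0.02 -0.06] w 0.0356
0.035 hit=False t 10.26 p' [0.5352 0.0554 0.1424] F' [ 0.2 -0.3 -5.2] M' [ 0.01 -0.05  0.03] w 0.0356
0.028 hit=False t 10.69 p' [0.5352 0.0481 0.1424] F' [-0.3  0.2 -4.6] M' [0.07 0.05 0.01] w 0.0351
0.022 hit=False t 11.08 p' [0.5352 0.0421 0.1424] F' [-0.3  0.2 -4.4] M' [0.1  0.   0.01] w 0.0353
0.016 hit=False t 11.47 p' [0.5353 0.0361 0.1425] F' [-0.  -0.7 -3.5] M' [-0.06 -0.05 -0.01] w 0.0352
0.008 hit=False t 11.94 p' [0.5353 0.0281 0.1425] F' [ 0.3  0.2 -2.3] M' [-0.11 -0.1  -0.01] w 0.0351
0 hit=False t 12.41 p' [0.5353 0.02   0.1425] F' [-0.5 -0.1 -1.7] M' [-0.2  -0.06 -0.01] w 0.0353
```

It entered cleanly, with no lateral force and light seating. I run on to near the stop, then contact it slowly.

```bash
python3 - <<'E'
from h import *
for y,v,g in ((-.04,.04,10),(-.088,.04,10),(-.112,.008,5)):
    hit=robot.line_to(car_tcp(y,.0304),vel=v,guard=g); p,f=st(f"{y} hit={hit}")
    if hit: break
robot.pause(.3); st()
E
```

```text
-0.04 hit=False t 13.92 p' [ 0.5353 -0.0341  0.1425] F' [ 0.7 -0.2  1.4] M' [-0.16 -0.08  0.  ] w 0.035
-0.088 hit=False t 15.27 p' [ 0.5353 -0.0822  0.1425] F' [ 0.2 -1.8  3.5] M' [-0.1  -0.09  0.  ] w 0.0354
-0.112 hit=True t 17.11 p' [ 0.5352 -0.097   0.1425] F' [0.8 0.5 3.2] M' [0.07 0.   0.08] w 0.0354
 t 17.41 p' [ 0.5352 -0.0969  0.1425] F' [-0.7  1.   3.6] M' [0.21 0.05 0.12] w 0.0352
```

It made contact at carriage y' = -0.103, where -0.102 was predicted. I confirm with a gentle press, release, and look.

```bash
python3 - <<'E'
from h import *
for y in (-.1033,-.1037,-.1041):
    robot.line_to(car_tcp(y,.0304),vel=.005); robot.pause(.15); p,f=st(str(y))
    if f[1]>4: break
robot.set_gripper(.085); robot.pause(.2); st("open")
o=robot.observe()["tool_pos"]; robot.line_to([o[0],o[1],.26],vel=.15)
p=Rz(YR)@[XR,-.11+.03,0]
robot.move_pose([p[0],p[1],.26],[180,0,90+YR]); robot.pause(.3)
import pickle; pickle.dump(cam("wrist"),open("C3.pkl","wb")); im=robot.grab_frame("wrist"); cv2.imwrite("pics/s.png",im)
cv2.imwrite("pics/s2.png",cv2.resize(im[100:300,200:440],None,fx=3,fy=3,interpolation=cv2.INTER_CUBIC)); st()
E
```

```text
-0.1033 t 17.81 p' [ 0.5352 -0.097   0.1425] F' [-0.4  3.   5.1] M' [0.5  0.09 0.04] w 0.0354
-0.1037 t 18.21 p' [ 0.5352 -0.0971  0.1425] F' [-0.6  5.   5.6] M' [0.86 0.11 0.03] w 0.0356
open t 18.95 p' [ 0.5352 -0.0977  0.1424] F' [-0.5  0.1  0.2] M' [0.03 0.02 0.01] w 0.085
 t 20.48 p' [ 0.5352 -0.0803  0.2599] F' [-0.4  0.4  0.4] M' [ 0.02 -0.02  0.03] w 0.0847
```

View pics/s2.png

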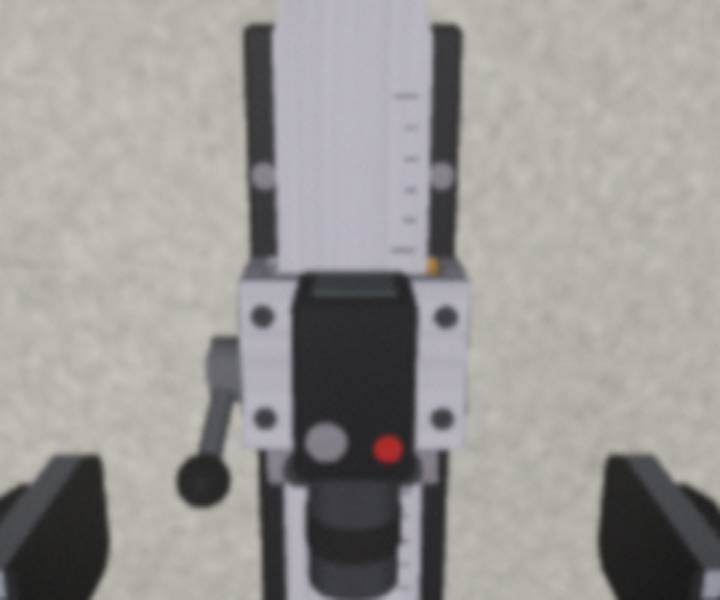

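The plate front sits flush at the stop (crop rows 448–455), with the ball at crop (203,481). Next I set up the clamp push: fingers shut, tool leaned 15° away from the camera, following the ball's arc with torque feedback.

```bash
cat >> h.py <<'E'
from scipy.spatial.transform import Rotation as Ro
YC=-.103; TH=np.radians(15)
RT=Ro.from_matrix(Rz(YR)@Ro.from_euler('y',-15,degrees=True).as_matrix()@Rz(90)@np.diag([1,-1,-1.]))
RPY=RT.as_euler('xyz',degrees=True)
N=np.array([np.sin(TH),0,-np.cos(TH)]); S=np.array([np.cos(TH),0,np.sin(TH)])
OFF=-.009*N-.003*S-robot.tip_reach*N
def ball(q): return np.array([XR-.049,YC-.008-.045*np.cos(1-q),.0445+.045*np.sin(1-q)])
def push_tcp(q,up=0): return Rz(YR)@(ball(q)+OFF+[0,0,up])
def meas(F0,n=6):
    fs=[];
    for _ in range(n): robot.pause(.02); o=robot.observe(); fs.append(Rz(-YR)@o["ft_force"])
    f=np.mean(fs,0)-F0; b=Rz(-YR)@o["tool_pos"]-OFF
    q=1-np.arcsin(np.clip((b[2]-.0445)/.045,-1,1)); r=np.array([-.045*np.cos(1-q),.045*np.sin(1-q)+.009])
    return q,f[1]*r[1]-f[2]*r[0],f,o["time"]
E
python3 - <<'E'
from h import *
import pickle
C=pickle.load(open("C3.pkl","rb")); print("ball est", Rz(-YR)@back(C,(200+203/3-.33,100+481/3-.33),.081), "model",ball(0))
print(RPY, RT.as_matrix()[:,2])
for q,u in ((0,.04),(0.7,0),(1.55,0)): print(robot.ik(push_tcp(q,u),RPY))
robot.set_gripper(0); robot.move_pose(push_tcp(0.05,.03),RPY); robot.pause(.3)
F0=np.mean([meas(np.zeros(3),2)[2] for _ in range(4)],0); print("F0",F0)
hit=robot.line_to(push_tcp(0.05,-.004),vel=.015,guard=3); print("hit",hit,meas(F0))
pickle.dump(F0,open("F0.pkl","wb"))
E
```

```text
ball est [ 0.4861912  -0.13788362  0.081     ] model [ 0.4862     -0.1353136   0.08236619]
[165.     0.    99.66] [ 0.25514921  0.04343014 -0.96592583]
[-26.69436435 -31.61410565 -38.88574964  70.5508237    8.82529666
  54.58888209]
[-28.77984496 -28.5445226  -43.48885692  63.20278822   9.25948139
  52.52342269]
[-28.27180639 -27.1976327  -46.45081333  58.81335994   9.1547803
  53.02704393]
F0 [0.31354255 0.01957289 0.15710756]
hit True (np.float64(0.055081910323647953), np.float64(0.07077529770074609), array([-1.67210377, -0.94471181,  4.31431798]), 24.225)
```

Contact came at q≈0.055, as the model predicted. I tighten in small steps.

```bash
python3 - <<'E'
from h import *
import pickle
F0=pickle.load(open("F0.pkl","rb")); q=.055
while q<1.6:
    m=meas(F0,5); 
    print(f"cmd {q:.3f} q {m[0]:.3f} tau {m[1]:.3f} F {m[2].round(1)} t {m[3]:.1f}")
    if m[1]>.455 or abs(m[2]).max()>25 or m[3]>58: break
    fine=m[1]>.33
    q+=.012 if fine else .035
    robot.line_to(push_tcp(q),vel=.006 if fine else .015)
E
```

```text
cmd 0.055 q 0.059 tau 0.078 F [-1.6 -1.2  5. ] t 24.3
cmd 0.090 q 0.077 tau 0.201 F [-2.   0.7  6.2] t 24.7
cmd 0.125 q 0.106 tau 0.218 F [-2.4  0.5  6.9] t 25.0
cmd 0.160 q 0.137 tau 0.245 F [-2.7  0.3  8. ] t 25.3
cmd 0.195 q 0.168 tau 0.229 F [-3.1 -0.4  8.1] t 25.7
cmd 0.230 q 0.200 tau 0.240 F [-3.7 -1.1  9.1] t 26.0
cmd 0.265 q 0.231 tau 0.248 F [-3.6 -1.2  9.1] t 26.4
cmd 0.300 q 0.265 tau 0.228 F [-3.6 -2.2  9.5] t 26.7
cmd 0.335 q 0.296 tau 0.249 F [-4.3 -2.6 10.2] t 27.1
cmd 0.370 q 0.328 tau 0.295 F [-4.  -2.6 11.1] t 27.4
cmd 0.405 q 0.360 tau 0.332 F [-3.6 -2.7 11.9] t 27.7
cmd 0.417 q 0.371 tau 0.331 F [-4.  -2.5 11.6] t 28.1
cmd 0.429 q 0.381 tau 0.358 F [-4.1 -2.6 12.3] t 28.4
cmd 0.441 q 0.392 tau 0.342 F [-4.7 -3.6 12.6] t 28.7
cmd 0.453 q 0.403 tau 0.373 F [-3.9 -3.  12.8] t 29.1
cmd 0.465 q 0.415 tau 0.364 F [-4.  -3.3 12.7] t 29.4
cmd 0.477 q 0.425 tau 0.345 F [-3.7 -3.8 12.5] t 29.7
cmd 0.489 q 0.438 tau 0.365 F [-3.6 -3.1 12.3] t 30.1
cmd 0.501 q 0.450 tau 0.344 F [-3.6 -3.8 12.2] t 30.4
cmd 0.513 q 0.461 tau 0.357 F [-3.3 -3.7 12.3] t 30.7
cmd 0.525 q 0.474 ta
[... 629 characters left out ...]
md 0.669 q 0.625 tau 0.394 F [-3.3 -3.5 11.6] t 35.1
cmd 0.681 q 0.639 tau 0.389 F [-3.1 -3.5 11.3] t 35.4
cmd 0.693 q 0.650 tau 0.396 F [-3.4 -3.9 11.6] t 35.7
cmd 0.705 q 0.662 tau 0.427 F [-3.5 -3.4 12. ] t 36.1
cmd 0.717 q 0.676 tau 0.435 F [-3.4 -3.7 12.2] t 36.4
cmd 0.729 q 0.688 tau 0.442 F [-3.7 -3.4 12.2] t 36.7
cmd 0.741 q 0.699 tau 0.437 F [-3.6 -3.1 11.8] t 37.1
cmd 0.753 q 0.710 tau 0.437 F [-4.2 -3.5 11.9] t 37.4
cmd 0.765 q 0.724 tau 0.433 F [-3.7 -3.5 11.7] t 37.7
cmd 0.777 q 0.734 tau 0.437 F [-3.5 -3.6 11.8] t 38.1
cmd 0.789 q 0.747 tau 0.452 F [-3.8 -3.2 11.9] t 38.4
cmd 0.801 q 0.759 tau 0.454 F [-3.9 -3.4 11.9] t 38.7
cmd 0.813 q 0.770 tau 0.470 F [-4.1 -3.7 12.3] t 39.1
```

The estimate reached 0.47 N m standing still. I check it against the measured moment, which needs no assumption about where the ball is touched.

```bash
python3 - <<'E'
from h import *
import pickle
F0=pickle.load(open("F0.pkl","rb")); Fs=[];Ms=[]
for _ in range(20):
    robot.pause(.02); o=robot.observe(); Fs.append(Rz(-YR)@o["ft_force"]); Ms.append(Rz(-YR)@o["torque"])
F=np.mean(Fs,0)-F0; M=np.mean(Ms,0); p=Rz(-YR)@o["tool_pos"]
ax=np.array([XR-.049,YC-.008,.0445])
print("F",F.round(2),"M",M.round(3),"std",np.std(Ms,0).round(3),"t",o["time"])
q=meas(F0,3)[0]; b=ball(q); print("q",q,"expected M if TCP ref, contact top of ball",np.cross(b-.009*N-p,F).round(3))
tot=M+np.cross(p-ax,F); print("tau via TCP moment (tighten = -?)",tot)
print("geometric tau", meas(F0,10)[1])
E
```

```text
F [-4.07 -3.92 12.35] M [-0.791  0.328 -0.241] std [0.033 0.03  0.029] t 39.4
q 0.7700882184228475 expected M if TCP ref, contact top of ball [-0.25   0.025 -0.074]
tau via TCP moment (tighten = -?) [-1.0072168   0.25422441 -0.33619191]
geometric tau 0.45589505917137707
```

With the contact between the ball's top and the force line, the torque is 0.46–0.50 N m standing still. That is in the band but near its lower edge, so I add two small steps, re-read, and back off.

```bash
python3 - <<'E'
from h import *
import pickle
F0=pickle.load(open("F0.pkl","rb"))
for q in (.825,.84): robot.line_to(push_tcp(q),vel=.008); m=meas(F0,12); print(q,m)
for u in (.004,.06): robot.line_to(push_tcp(.84,u)+Rz(YR)@[-.3*u,0,0],vel=.03 if u<.01 else .1); print(meas(F0,5))
p=Rz(YR)@[XR,-.08,0]
robot.move_pose([p[0],p[1],.26],[180,0,90+YR]); robot.pause(.3)
im=robot.grab_frame("wrist"); pickle.dump(cam("wrist"),open("C4.pkl","wb")); a=cv2.imread("pics/s.png")
cv2.imwrite("pics/e.png",np.hstack([cv2.resize(i[150:300,225:395],None,fx=2.3,fy=2.3,interpolation=cv2.INTER_CUBIC) for i in (a,im)])); st()
E
```

```text
0.825 (np.float64(0.7829871243942266), np.float64(0.4741804982243713), array([-4.14127426, -3.41229561, 12.24164504]), 40.0667)
0.84 (np.float64(0.7969295915094724), np.float64(0.4846396990495963), array([-4.44108712, -3.6677564 , 12.49987454]), 40.5167)
(np.float64(0.7650642184354659), np.float64(-0.005534700000121996), array([-0.51346727,  0.10632099, -0.17378087]), 40.8917)
(np.float64(-0.5707963267948966), np.float64(0.006232025937888319), array([-0.31964773,  0.11540789, -0.84895512]), 41.7083)
 t 42.77 p' [ 0.5347 -0.0805  0.2601] F' [ 0.6  0.1 -0.2] M' [ 0.01 -0.01 -0.05] w -0.0001
```

View pics/e.png

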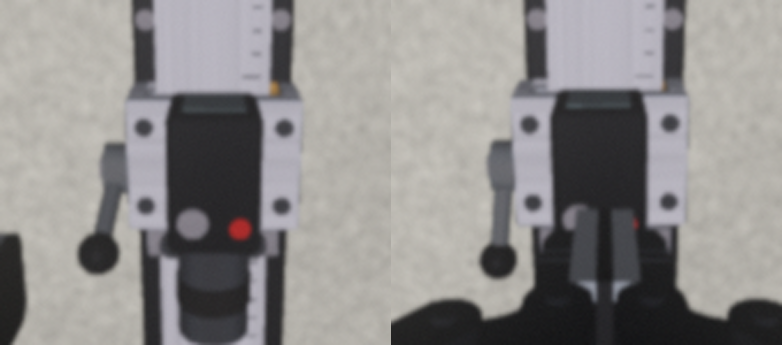

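The comparison shows that tightening dragged the carriage about 1.8 mm back from the stop: its screws moved about 2 px relative to the rail. To mend this I'll grip the ball itself, loosen, push the carriage to the stop through the ball, and retighten while holding a push towards the stop.

```bash
cat > g.py <<'E'
from h import *
T2=np.radians(35)
RT2=Ro.from_matrix(Rz(YR)@Ro.from_euler('y',-35,degrees=True).as_matrix()@Rz(90)@np.diag([1,-1,-1.]))
RPY2=RT2.as_euler('xyz',degrees=True); N2=np.array([np.sin(T2),0,-np.cos(T2)])
OF2=-(robot.tip_reach-.007)*N2+[0,-.0085,0]
XB=XR-.049-.0022
def bl(q,yc): return np.array([XB,yc-.008-.045*np.cos(1-q),.0445+.045*np.sin(1-q)])
def gt(q,yc,dx=0,back=0): return Rz(YR)@(bl(q,yc)+OF2-back*N2+[dx,0,0])
def ms(F0,n=4):
    fs=[]
    for _ in range(n): robot.pause(.02); o=robot.observe(); fs.append(Rz(-YR)@o["ft_force"])
    f=np.mean(fs,0)-F0; b=Rz(-YR)@o["tool_pos"]-OF2
    q=1-np.arcsin(np.clip((b[2]-.0445)/.045,-1,1)); yc=b[1]+.008+.045*np.cos(1-q)
    return q,yc,.045*(f[1]*np.sin(1-q)+f[2]*np.cos(1-q)),f,o["time"],b[0]
def show(m,s=""): print(s,f"q {m[0]:.3f} yc {m[1]:.4f} tau {m[2]:.3f} F {m[3].round(1)} t {m[4]:.1f} x {m[5]:.4f}")
E
python3 - <<'E'
from g import *
import pickle
C=pickle.load(open("C4.pkl","rb")); print("ball now",Rz(-YR)@back(C,(271.1-.2,263.5-.2),.0543),"model",bl(.78,YC+.0018))
C3=pickle.load(open("C3.pkl","rb"))
for n,c,pts in (("before",C3,((143,127),(284,128),(145,206),(282,206))),("after",C,((138,124),(279,123),(142,202),(277,201)))):
    print(n,np.mean([Rz(-YR)@back(c,(225+u/2.3-.28,150+v/2.3-.28),.066) for u,v in pts],0).round(4))
print(RPY2,[robot.ik(gt(q,-.103,0,b),RPY2) for q,b in ((.8,.05),(.8,0),(.35,0))])
E
```

```text
ball now [ 0.48416467 -0.15603506  0.0543    ] model [ 0.484      -0.15311539  0.05432033]
before [ 0.5357 -0.1041  0.066 ]
after [ 0.5334 -0.1025  0.066 ]
[145.     0.    99.66] [None, None, None]
```

The gap is about 1.7 mm, and 35° is out of reach. I look for the largest workable tilt.

```bash
python3 - <<'E'
import g; from g import *
for t in (32,29,26,23,20,17):
  for flip in (90,-90):
    R=Ro.from_matrix(Rz(YR)@Ro.from_euler('y',-t,degrees=True).as_matrix()@Rz(flip)@np.diag([1,-1,-1.])).as_euler('xyz',degrees=True)
    n=np.array([np.sin(np.radians(t)),0,-np.cos(np.radians(t))]); of=-(robot.tip_reach-.007)*n+[0,-.0085,0]
    print(t,flip,[None if (s:=robot.ik(Rz(YR)@(bl(q,-.103)+of-b*n),R)) is None else s.round(0).tolist() for q,b in ((.8,.04),(.8,0),(.4,0))])
E
```

```text
32 90 [None, None, None]
32 -90 [None, None, None]
29 90 [None, [-36.0, -45.0, -60.0, 55.0, 20.0, 48.0], [-35.0, -47.0, -59.0, 57.0, 20.0, 49.0]]
29 -90 [None, [-36.0, -45.0, -60.0, 55.0, 20.0, -132.0], [-35.0, -47.0, -59.0, 57.0, 20.0, -131.0]]
26 90 [[-37.0, -46.0, -55.0, 62.0, 18.0, 47.0], [-35.0, -41.0, -56.0, 56.0, 18.0, 49.0], [-34.0, -43.0, -55.0, 58.0, 18.0, 50.0]]
26 -90 [[-37.0, -46.0, -55.0, 62.0, 18.0, -133.0], [-35.0, -41.0, -56.0, 56.0, 18.0, -131.0], [-34.0, -43.0, -55.0, 58.0, 18.0, -130.0]]
23 90 [[-35.0, -42.0, -52.0, 63.0, 16.0, 48.0], [-33.0, -37.0, -53.0, 57.0, 15.0, 50.0], [-32.0, -38.0, -52.0, 59.0, 15.0, 50.0]]
23 -90 [[-35.0, -42.0, -52.0, 63.0, 16.0, -132.0], [-33.0, -37.0, -53.0, 57.0, 15.0, -130.0], [-32.0, -38.0, -52.0, 59.0, 15.0, -130.0]]
20 90 [[-33.0, -37.0, -48.0, 64.0, 13.0, 49.0], [-32.0, -33.0, -49.0, 58.0, 13.0, 50.0], [-31.0, -34.0, -49.0, 60.0, 13.0, 51.0]]
20 -90 [[-33.0, -37.0, -48.0, 64.0, 13.0, -131.0], [-32.0, -33.0, -49.0, 58.0, 13.0, -130.0], [-31.0, -34.0, -49.0, 60.0, 13.0, -129.0]]
17 90 [[-31.0, -32.0, -44.0, 65.0, 11.0, 50.0], [-30.0, -29.0, -46.0, 59.0, 11.0, 51.0], [-30.0, -30.0, -45.0, 61.0, 11.0, 52.0]]
17 -90 [[-31.0, -32.0, -44.0, 65.0, 11.0, -130.0], [-30.0, -29.0, -46.0, 59.0, 11.0, -129.0], [-30.0, -30.0, -45.0, 61.0, 11.0, -128.0]]
```

```bash
sed -i "s/radians(35)/radians(25)/; s/'y',-35/'y',-25/; s/-.0085/-.009/" g.py; python3 - <<'E'
from g import *
import pickle
y0=YC+.0017
robot.set_gripper(.025)
robot.move_pose(gt(.78,y0,0,.04)+[0,0,.02],RPY2); robot.line_to(gt(.78,y0,0,.035),vel=.15); robot.pause(.1)
F0=ms(np.zeros(3),8)[3]; pickle.dump(F0,open("F2.pkl","wb")); print("F0",F0)
hit=robot.line_to(gt(.78,y0),vel=.05,guard=4); show(ms(F0),f"in hit={hit}")
robot.set_gripper(.01); print("w",robot.observe()["gripper_width"]); show(ms(F0),"grip")
if not hit and .014<robot.observe()["gripper_width"]<.022:
    for q in (.72,.65,.58,.51,.45): robot.line_to(gt(q,y0),vel=.03,guard=25); show(ms(F0,3),f"cmd {q}")
E
```

```text
F0 [-0.10701348 -0.29067542  0.08027297]
in hit=False q 0.771 yc -0.1015 tau 0.008 F [ 0.3 -0.1  0.2] t 45.5 x 0.4841
w 0.013921403298592048
grip q 0.769 yc -0.1017 tau 0.271 F [-5.2  0.6  6. ] t 45.9 x 0.4840
cmd 0.72 q 0.728 yc -0.1012 tau -0.045 F [-5.1 -1.6 -0.6] t 46.2 x 0.4837
cmd 0.65 q 0.662 yc -0.1011 tau -0.065 F [-8.7 -2.4 -0.7] t 46.5 x 0.4833
cmd 0.58 q 0.601 yc -0.1001 tau -0.138 F [-5.4  2.9 -4.6] t 46.8 x 0.4835
cmd 0.51 q 0.514 yc -0.1013 tau -0.235 F [-5.5 -0.9 -5.4] t 47.1 x 0.4837
cmd 0.45 q 0.455 yc -0.1012 tau -0.285 F [-5.  -1.8 -6.3] t 47.4 x 0.4838
```

The grip carries the ball, and the clamp is slack again (about -0.285 N m loosening). Now I push to the stop through the ball.

```bash
python3 - <<'E'
from g import *
import pickle
F0=pickle.load(open("F2.pkl","rb")); yc=YC+.0017
print(robot.observe()["gripper_width"])
while yc>YC-.0045:
    yc-=.0005; robot.line_to(gt(.46,yc,-.0005),vel=.01); m=ms(F0,3); show(m,f"cmd {yc:.4f}")
    if m[3][1]>6.5: break
pickle.dump(yc,open("yc.pkl","wb"))
E
```

```text
0.01368457581903675
cmd -0.1018 q 0.460 yc -0.1014 tau -0.180 F [ 0.1  3.2 -6.6] t 47.7 x 0.4837
cmd -0.1023 q 0.461 yc -0.1017 tau -0.149 F [ 1.9  4.8 -6.7] t 48.0 x 0.4837
cmd -0.1028 q 0.462 yc -0.1020 tau -0.108 F [ 2.4  6.5 -6.7] t 48.3 x 0.4838
```

```bash
python3 - <<'E'
from g import *
import pickle
F0=pickle.load(open("F2.pkl","rb")); yc=pickle.load(open("yc.pkl","rb"))
for _ in range(7):
    yc-=.0006; robot.line_to(gt(.50,yc,-.0003),vel=.015); m=ms(F0,3); show(m,f"cmd {yc:.4f}")
    if m[3][1]>11: break
pickle.dump(yc,open("yc.pkl","wb"))
cv2.imwrite("pics/k.png",cv2.resize(robot.grab_frame("wrist")[100:350,200:440],None,fx=2.4,fy=2.4,interpolation=cv2.INTER_CUBIC)); pickle.dump(cam("wrist"),open("C5.pkl","wb"))
E
```

```text
cmd -0.1034 q 0.492 yc -0.1026 tau 0.012 F [ 2.   9.  -4.7] t 48.6 x 0.4842
cmd -0.1040 q 0.493 yc -0.1027 tau 0.128 F [ 2.  11.2 -3. ] t 49.0 x 0.4843
```

View pics/k.png

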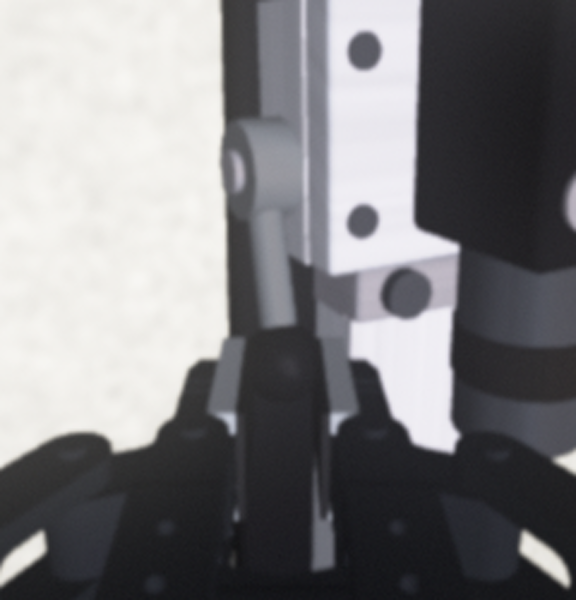

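The picture shows the plate front touching the stop, and the last step had stop-like stiffness (0.1 mm for 2.2 N). I tighten now while holding the push towards the stop.

```bash
python3 - <<'E'
from g import *
import pickle
F0=pickle.load(open("F2.pkl","rb")); yc=pickle.load(open("yc.pkl","rb")); q=.50; dx=-.0003
while q<1.3:
    m=ms(F0,4); show(m,f"cmd {q:.3f} {yc:.4f}")
    if m[2]>.465 or abs(m[3]).max()>25 or m[4]>65: break
    q+=.04 if m[2]<.3 else .025 if m[2]<.4 else .014
    fy=m[3][1]; yc+= -.0004 if fy<7 else .0004 if fy>11 else 0
    dx+= -.0003 if m[3][0]<-4 else .0003 if m[3][0]>4 else 0
    robot.line_to(gt(q,yc,dx),vel=.012)
pickle.dump((q,yc,dx),open("end.pkl","wb"))
E
```

```text
cmd 0.500 -0.1040 q 0.493 yc -0.1027 tau 0.136 F [ 1.9 11.7 -3.1] t 49.1 x 0.4842
cmd 0.540 -0.1036 q 0.524 yc -0.1026 tau 0.246 F [-0.4 11.4  0.3] t 49.4 x 0.4843
cmd 0.580 -0.1032 q 0.556 yc -0.1026 tau 0.307 F [-2.  11.1  2.3] t 49.8 x 0.4844
cmd 0.605 -0.1028 q 0.574 yc -0.1025 tau 0.392 F [-4.2 10.7  4.7] t 50.1 x 0.4845
cmd 0.630 -0.1028 q 0.593 yc -0.1025 tau 0.456 F [-2.9 12.   5.9] t 50.4 x 0.4844
cmd 0.644 -0.1024 q 0.601 yc -0.1024 tau 0.494 F [-4.6 11.2  7.2] t 50.7 x 0.4844
```

The gripped ball can't spin freely in the pads, so this reading includes grip friction. At the same angle the free push gave less, with firm at q≈0.79. I continue gripped to q≈0.75 while holding against the stop, then finish with the free push from above.

```bash
python3 - <<'E'
from g import *
import pickle
F0=pickle.load(open("F2.pkl","rb")); q,yc,dx=pickle.load(open("end.pkl","rb"))
while 1:
    q+=.035; robot.line_to(gt(q,yc,dx),vel=.015); m=ms(F0,2); show(m,f"cmd {q:.3f} {yc:.4f}")
    if m[0]>.745 or m[2]>.68 or abs(m[3]).max()>25 or m[4]>55: break
    fy=m[3][1]; yc+= -.0004 if fy<7 else .0004 if fy>10 else 0
    dx+= -.0003 if m[3][0]<-4 else .0003 if m[3][0]>4 else 0
robot.set_gripper(.026); show(ms(F0,2),"open")
p=Rz(-YR)@robot.observe()["tool_pos"]
robot.line_to(Rz(YR)@(p-.045*N2),vel=.12); print(robot.observe()["time"])
E
```

```text
cmd 0.679 -0.1024 q 0.628 yc -0.1039 tau 0.294 F [-1.3  3.6  5.6] t 51.0 x 0.4846
cmd 0.714 -0.1028 q 0.679 yc -0.1056 tau -0.132 F [-4.9 -9.1 -0.1] t 51.3 x 0.4838
cmd 0.749 -0.1032 q 0.707 yc -0.1058 tau -0.076 F [-1.7 -6.2  0.1] t 51.6 x 0.4840
cmd 0.784 -0.1036 q 0.746 yc -0.1055 tau 0.041 F [ 0.5 -5.6  2.4] t 51.9 x 0.4841
open q 0.790 yc -0.1032 tau 0.041 F [0.  0.8 0.8] t 52.3 x 0.4830
52.7833
```

The grip slid off the ball at q≈0.6. I close the fingers, nudge the carriage's rear towards the stop with limited force, and check.

```bash
python3 - <<'E'
from g import *
robot.set_gripper(0)
P=lambda y,z: Rz(YR)@[XR,y,z]
robot.move_pose(P(-.035,.22),[180,0,90+YR])
robot.line_to(P(-.040,.142),vel=.2); _,f0=st("down")
hit=robot.line_to(P(-.051,.142),vel=.05,guard=6); print(hit)
if not hit: hit=robot.line_to(P(-.066,.142),vel=.02,guard=5); p,f=st(f"hit {hit}")
y=(Rz(-YR)@robot.observe()["tool_pos"])[1]
for k in range(6):
    y-=.0006; robot.line_to(P(y,.142),vel=.02); robot.pause(.04); p,f=st()
    if (f-f0)[1]>14: break
E
```

```text
down t 54.63 p' [ 0.535  -0.0406  0.1428] F' [ 0.8 -0.5  1. ] M' [-0.01 -0.02  0.02] w 0.0002
False
hit True t 55.39 p' [ 0.5348 -0.055   0.1416] F' [-0.5  0.6  0.1] M' [-0.01  0.04  0.  ] w -0.0002
 t 55.68 p' [ 0.5349 -0.0553  0.1416] F' [-1.7  3.1 -0.7] M' [ 0.67  0.18 -0.02] w -0.0002
 t 55.98 p' [ 0.5348 -0.0554  0.1416] F' [-0.5  7.9 -0.9] M' [ 1.21  0.2  -0.02] w 0.0001
 t 56.27 p' [ 0.5349 -0.0557  0.1416] F' [-0.7  8.6  0.2] M' [1.57 0.23 0.  ] w -0.0002
 t 56.56 p' [ 0.5349 -0.0564  0.1417] F' [-1.5  8.2  0.2] M' [ 1.49  0.22 -0.05] w 0.0001
 t 56.85 p' [ 0.5349 -0.0568  0.1417] F' [-0.2  8.6 -0.3] M' [ 1.74  0.21 -0.01] w 0.0002
 t 57.14 p' [ 0.5349 -0.0574  0.1417] F' [-0.6  8.8  0.9] M' [1.7  0.22 0.01] w -0.0001
```

It slides at about 8.5 N, so it was off the stop. I keep going until the force steps up.

```bash
python3 - <<'E'
from g import *
P=lambda y,z: Rz(YR)@[XR,y,z]
hit=robot.line_to(P(-.0655,.142),vel=.012,guard=5); p,f=st(f"hit {hit}")
y=p[1]-.0018
robot.line_to(P(y,.142),vel=.03); p,f=st()
E
```

```text
hit True t 57.5 p' [ 0.5345 -0.0594  0.1413] F' [0.4 1.5 1.1] M' [ 0.22 -0.03 -0.  ] w 0.0003
 t 57.75 p' [ 0.5346 -0.0598  0.1414] F' [-1.3 10.5 -0.2] M' [ 1.81  0.23 -0.07] w 0.0001
```

```bash
python3 - <<'E'
from g import *
P=lambda y,z: Rz(YR)@[XR,y,z]
robot.line_to(P(-.0622,.142),vel=.03); p,f=st()
robot.line_to(P(-.0628,.142),vel=.03); p,f=st()
E
```

```text
t 58.0 p' [ 0.5346 -0.06    0.1415] F' [-2.1 15.1  1.6] M' [2.71 0.24 0.04] w -0.0001
 t 58.25 p' [ 0.5346 -0.0601  0.1415] F' [-1.3 18.2  3.9] M' [ 3.29  0.28 -0.04] w 0.0
```

It is solidly against the stop: 8 N slides it, and it now holds at 18 N. I finish with the free push from above, keeping the friction directed towards the stop.

```bash
python3 - <<'E'
from g import *
import pickle
F0=pickle.load(open("F0.pkl","rb"))
P=lambda y,z: Rz(YR)@[XR,y,z]
robot.line_to(P(-.045,.142),vel=.1); robot.line_to(P(-.045,.20),vel=.25)
pt=lambda q,up=0,dy=0: push_tcp(q,up)+Rz(YR)@[-.002,dy,0]
robot.move_pose(pt(.45,.015),RPY); F0=meas(np.zeros(3),4)[2]; print("F0",F0)
hit=robot.line_to(pt(.62,-.012),vel=.035,guard=3); m=meas(F0,3); print(hit,m)
q=m[0]+.02; dy=-.001
while hit and m[3]<66:
    robot.line_to(pt(q,0,dy),vel=.02); m=meas(F0,3)
    print(f"cmd {q:.3f} dy {dy:.4f} q {m[0]:.3f} tau {m[1]:.3f} F {m[2].round(1)} t {m[3]:.2f}")
    if m[1]>.455 or abs(m[2]).max()>22: break
    q+=.035 if m[1]<.38 else .018
    if m[2][1]<2: dy-=.0008
pickle.dump((q,dy,F0),open("p.pkl","wb"))
E
```

```text
F0 [ 0.05997142 -0.166836    0.68313493]
True (np.float64(0.6947873874124381), np.float64(0.044278597348093626), array([-0.54251768,  0.1342989 ,  0.96117533]), 60.4333)
cmd 0.715 dy -0.0010 q 0.707 tau 0.230 F [-2.1  0.9  4.9] t 60.83
cmd 0.750 dy -0.0018 q 0.739 tau 0.266 F [-1.3  1.   5.6] t 61.12
cmd 0.785 dy -0.0026 q 0.770 tau 0.286 F [-1.8  1.4  5.9] t 61.42
cmd 0.820 dy -0.0034 q 0.805 tau 0.300 F [-1.2  1.   6.4] t 61.73
cmd 0.855 dy -0.0042 q 0.838 tau 0.344 F [-1.7  1.7  7.1] t 62.02
cmd 0.890 dy -0.0050 q 0.871 tau 0.341 F [-1.4  1.3  7.2] t 62.33
cmd 0.925 dy -0.0058 q 0.905 tau 0.394 F [-1.9  1.3  8.4] t 62.62
cmd 0.943 dy -0.0066 q 0.921 tau 0.420 F [-2.2  2.   8.8] t 62.92
cmd 0.961 dy -0.0074 q 0.937 tau 0.461 F [-2.   2.6  9.6] t 63.23
```

```bash
python3 - <<'E'
from g import *
import pickle
q,dy,_=pickle.load(open("p.pkl","rb")); F0=np.array([.2,-.05,.3])
pt=lambda q,up=0,dy=0: push_tcp(q,up)+Rz(YR)@[-.002,dy,0]
m=meas(F0,8); print(m)
if m[1]<.475: q+=.012; robot.line_to(pt(q,0,dy),vel=.012); m=meas(F0,6); print(m)
robot.line_to(pt(q,.004,dy),vel=.04); robot.line_to(pt(q,.08,dy)+Rz(YR)@[-.02,0,0],vel=.15); st()
robot.move_pose(Rz(YR)@[XR,-.08,.26],[180,0,90+YR]); robot.pause(.2); st()
im=robot.grab_frame("wrist"); pickle.dump(cam("wrist"),open("C6.pkl","wb")); cv2.imwrite("pics/f0.png",im); a=cv2.imread("pics/s.png")
cv2.imwrite("pics/f.png",np.hstack([cv2.resize(i[150:300,225:395],None,fx=2.3,fy=2.3,interpolation=cv2.INTER_CUBIC) for i in (a,im)]))
E
```

```text
(np.float64(0.9381827100391251), np.float64(0.46690695130411874), array([-2.93796477,  2.48647068,  9.7434176 ]), 63.3583)
(np.float64(0.9473858601193063), np.float64(0.47766128573445965), array([-2.9211179 ,  2.26144603, 10.05739435]), 63.7083)
 t 64.63 p' [ 0.44   -0.1633  0.2029] F' [-0.1 -0.  -0. ] M' [ 0.03  0.23 -0.01] w -0.0002
 t 65.55 p' [ 0.5343 -0.0807  0.2597] F' [ 1.1 -0.5  0.4] M' [ 0.01  0.01 -0.05] w 0.0
```

View pics/f.png

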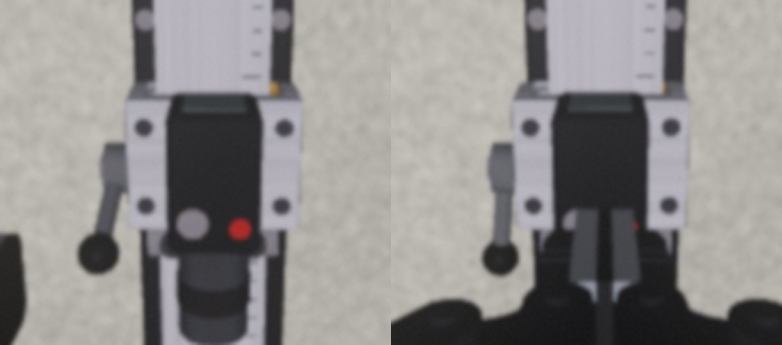

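The screws are now at rows 127 and 206, as when the carriage was first seated against the stop (rail screws at row 19 in both). So it is against the stop, with the clamp at about 0.48 N m standing still and the gripper clear. I hand it in.

```bash
python3 -c "
from plant import robot
print(robot.job_done())"
```

```text
the job is handed in; nothing more can be done
None
```

I handed the job in at about 66 s: the carriage is on the rail against the stop and the clamp reads about 0.48 N m standing still; the first tightening had dragged it about 1.7 mm off the stop, so I loosened the clamp, pushed it back and retightened.

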